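Sweep the jar lids into the drying tray

TASK

Sweep the three loose steel jar lids across the ledge and in through the open side of the low drying tray, gently, with the fingertips only; do not pinch, lift or tip them. At the end all three lie flat and wholly inside the tray, in any arrangement. Leave the closed spice jar, the ramen bowl and the tea cup where they are.

Things in the scene. Friction and masses are not known exactly. Their poses are not given: they have to be found in the camera images.
- tray: white plastic tray stuck fast to the ledge: walls 18 mm high, 5 thick, on three sides, one long side open. Origin at ledge level; inner faces: back wall y = -50 mm, side walls x = +-90 mm; open side: y = +60 mm. Its +y axis points out of the open side, roughly to the robot's left (within 0.3 rad). The thin grey floor is level with the ledge: no step; fingers keep the same height inside as outside.
- lid_a: loose screw lid of a spice jar, top up: a plain steel disc 40 mm across and 14 mm high, about 25 g, free to slide on the ledge; origin at the centre of its underside, z up. The three loose lids are alike. This one starts nearest the robot.
- lid_b: loose screw lid of a spice jar, top up: a plain steel disc 40 mm across and 14 mm high, about 25 g, free to slide on the ledge; origin at the centre of its underside, z up. The three loose lids are alike. This one starts in the middle, between the tray and the closed jar.
- lid_c: loose screw lid of a spice jar, top up: a plain steel disc 40 mm across and 14 mm high, about 25 g, free to slide on the ledge; origin at the centre of its underside, z up. The three loose lids are alike. This one starts farthest from the robot.
- jar: bystander: closed glass spice jar with its steel lid on, 42 mm across, 62 mm high, standing upright among the lids; origin at the centre of its underside. Light, easily pushed.
- bowl: bystander: white ceramic ramen bowl, 150 mm across the rim, 66 mm high, to the robot's left; origin at the centre of its underside.
- cup: bystander: blue ceramic tea cup without a handle, 66 mm across the rim, 55 mm high, to the robot's left; origin at the centre of its underside.

How it is judged:
By the outcome, as a careful person would: the job done as asked, in the order asked, and still so for the second after the job is handed in, with the robot touching nothing.
It also fails if it takes over 67 s, if anything falls off the work surface, if the arm or the gripper's body presses on something with over 40 N, if the wrist force passes 120 N, or if a joint passes its speed limit or range.

ROBOT

A 6-joint arm with a two-finger parallel gripper is mounted at the origin on the work surface. World frame = base frame: x ahead of the robot, y to its left, z up, the work surface at z = 0. Lengths are in mm, angles in rad, forces in N, time in s.
With the tool pointing down it reaches from about 275 to 750 mm from the base axis. Payload 10.2 kg.
Tool frame: the origin (TCP) lies between the finger pads; the fingertips stand 25 mm ahead of it and the grasp point (between the pads) lies 6 mm ahead of it; z points along the fingers, y is the line along which they close (so a half turn about z gives the same grasp; the last joint's range is limited). The gripper opens to 85 mm and grips with 20 to 120 N. Pads are 22 mm wide; open, the fingers measure 114 mm over their backs; the gripper's body (76 mm by 85 mm) begins 54 mm behind the grasp point. The pads swing forward as they close: fully open they stand 13 mm farther back than shut.
Start: joints at [1.077, 0.313, 1.498, -0, 1.331, -0.223], TCP at [140.452, 505.87, 256.294] pointing down, gripper open.
Joint ranges: [-2.94, 2.94], [-0.97, 2.17], [0.19, 2.56], [-1.23, 4.37], [0.02, 3.11], [-2.88, 2.88]. Speed limits (rad/s): [2.39, 2.39, 3.01, 3.14, 3.14, 3.14].

INTERFACE

Orientations are given as [roll, pitch, yaw] about the fixed x, y, z axes, in that order (R = Rz(yaw) Ry(pitch) Rx(roll)).
In Python, from station import telemetry, viewer, finish_job gives the robot as it stands.
- The arm moves only by the tool send_rows, never from a script. Its argument "moves" is a list of rows, each a list of 4 numbers: the shift along the tool's x, y, z in mm, then the turn about the tool's z in degrees. In form: [[x, y, z, turn], ...]. A call has exactly 8 rows; each row shifts and turns the commanded pose from where the row before left it, along the tool's axes as they then stand; what a row does not reach is not made up. A row lasts 1/8 s, in which the tool goes at most 62.5 mm and 10.7 degrees, less where a joint would pass 70% of its speed; a pose out of reach is approached as far as the arm can. A call is refused whole if a number of a shift passes 62.5 or a number of a turn 10.7, either way. A call with a gripper value outside its range is refused whole. "gripper" is the finger opening in mm, from 0 to 85.4, set as the call begins (left out, the last holds). The fingers move at their own pace and stop on an object; "squeeze" is the grip in N (left out, the last holds). Time passes only in rows, so rows that do not move let the fingers close, or fill a call up. It gives the time, the measured TCP pose, the force, the opening and the grip force at its end, in the units of the state.
- telemetry.read_state(): the state, without advancing time (a new reading comes with each control period).
- viewer.read_camera(name): name is "side" or "top"; returns a dict with "frame" (480x640x3 uint8, red, green, blue), "fovy" (degrees; the focal length in pixels is half the picture's height over the tangent of half this angle, whatever the lens; pixels are square), "cx", "cy" (the principal point, pixels), "R" (3x3) and "t" (3): a world point X has camera coordinates R X + t. Camera axes: x right, y down, z forward; pixel columns grow to the right and rows downward; lengths in mm; the calibration is good to about 2 mm. A picture is of the moment at which its call begins. There is no depth.
- finish_job(): hands the job in; it is judged then, once.
The state is a dict: "t": time; "q": joint angles; "joint_velocities": joint speeds; "effort": joint torques, N m; "tcp_pos": TCP position; "tcp_rot": TCP orientation; "contact_force": force on the tool from outside, world axes, zero at the start; "wrist_torque": the same for the moment, N m; "grip_width": finger opening in mm; "grip_force": force on a finger pad.
Only numpy, scipy, OpenCV 4.12 (cv2) and the standard library are available. Lean on these libraries where they do the work, as an engineer would, in place of code of your own. Each camera call takes 0.05 s, during which the arm holds its last target. There are 200 camera calls.

## Working session

There is one attempt and no reset: what is moved stays moved. The work goes in short steps, Python scripts to look and compute and a tool call to move; the robot and the scene stay as the last step left them, time stands still between calls to the robot, and variables do not carry over. Pictures are saved under pics/ and viewed, at most 10 in all, crops included, and the job is handed in when it is done.

Besides the shell and the picture viewer there is one more tool, called by a JSON object that holds its "method" and its "body", one argument or row to a line. send_rows: Moves the arm, as the interface text tells. Its arguments: {"type":"object","properties":{"moves":{"type":"array"},"gripper":{"type":"number"},"squeeze":{"type":"number"}},"required":["moves"]}

```bash
mkdir -p pics; ls; python3 - <<'E'
from station import telemetry, viewer
import cv2,pickle
s=telemetry.read_state();print(s['t'],s['tcp_pos'],s['tcp_rot'],s['contact_force'],s['grip_width'])
for n in('top','side'):
    c=viewer.read_camera(n);pickle.dump(c,open(n+'.pkl','wb'));cv2.imwrite(f'pics/{n}0.png',c['frame'][:,:,::-1]);print(n,c['fovy'],c['cx'],c['cy'],c['R'],c['t'])
E
```

```text
pics
0.0 [140.32991207 505.65486932 255.7329828 ] [-3.14032377e+00 -2.68749051e-04  2.87080855e+00] [-0.32088489 -0.20594299 -0.5708067 ] 85.31026444849851
top 46.3064553841013 326.083078260668 229.12883376338235 [[ 0.02425813 -0.99951917 -0.0193123 ]
 [-0.9924609  -0.02175634 -0.12061523]
 [ 0.12013707  0.0220926  -0.99251146]] [ 79.58054077 512.4848372  880.56608327]
side 54.612683600976524 321.84699459571556 241.80872143307508 [[-0.92220365 -0.38596854  0.0238477 ]
 [-0.19718366  0.41629426 -0.88759095]
 [ 0.33265452 -0.82324199 -0.46001477]] [524.91824687 124.51512489 758.33870704]
```

View pics/top0.png

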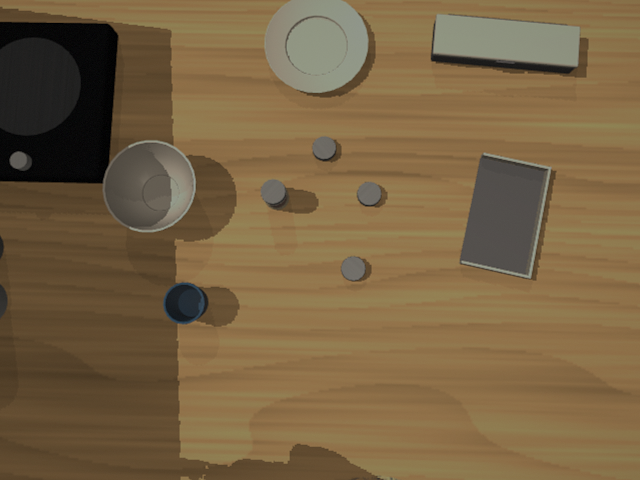

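View pics/side0.png

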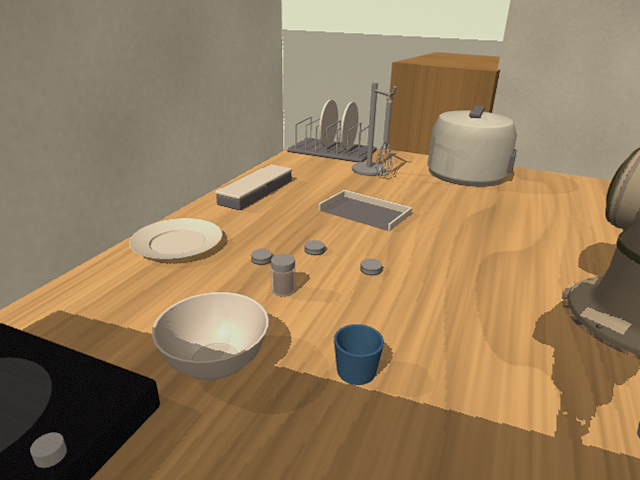

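The top picture shows lids at about (354,268), (370,194) and (324,148), the jar at (273,192), and the tray at (506,216) with its open side facing left. The side view agrees.

```bash
cat > h.py <<'E'
import numpy as np,cv2
def ray(c,u,v,z):
    f=240/np.tan(np.radians(c['fovy'])/2)
    d=c['R'].T@np.array([(u-c['cx'])/f,(v-c['cy'])/f,1]);o=-c['R'].T@c['t']
    return o+d*(z-o[2])/d[2]
def blobs(c,lo=60,hi=20000):
    im=c['frame'].astype(int)
    m=((im.max(2)-im.min(2)<28)&(im.max(2)>55)).astype(np.uint8)
    m=cv2.morphologyEx(m,cv2.MORPH_OPEN,np.ones((3,3)))
    cs,_=cv2.findContours(m,cv2.RETR_EXTERNAL,cv2.CHAIN_APPROX_NONE)
    return [k for k in cs if lo<cv2.contourArea(k)<hi]
E
python3 - <<'E'
import pickle;from h import *
for n in('top','side'):
    c=pickle.load(open(n+'.pkl','rb'))
    for k in blobs(c):
        r=cv2.minAreaRect(k);u,v=r[0]
        if n=='side' and not(250<u<420 and 180<v<300):continue
        print(n,np.round(r[0]),np.round(r[1]),cv2.contourArea(k),'z14',ray(c,u,v,14).round()[:2],'z7',ray(c,u,v,7).round()[:2],'z62',ray(c,u,v,62).round()[:2])
        if cv2.contourArea(k)>5000 and n=='top': print([ray(c,*p,9).round()[:2] for p in cv2.boxPoints(r)])
c=pickle.load(open('top.pkl','rb'))
for p in[(484,154),(551,167),(531,278),(461,263)]:print(p,ray(c,*p,18).round(1))
for p in[(483,158),(546,170),(528,274),(462,262)]:print('in',p,ray(c,*p,0).round(1))
print(ray(c,185,303,55),ray(c,150,186,66))
E
```

```text
top [353. 268.] [23. 24.] 440.0 z14 [449.  46.] z7 [449.  46.] z62 [446.  47.]
top [368. 193.] [22. 23.] 410.5 z14 [575.  23.] z7 [576.  22.] z62 [566.  25.]
top [274. 192.] [23. 25.] 448.5 z14 [574. 181.] z7 [575. 182.] z62 [565. 176.]
top [506. 215.] [ 73. 115.] 7994.0 z14 [ 542. -204.] z7 [ 543. -207.] z62 [ 535. -190.]
[array([ 460., -128.]), array([ 650., -166.]), array([ 628., -285.]), array([ 439., -244.])]
top [ 19. 160.] [16. 18.] 230.0 z14 [620. 617.] z7 [621. 621.] z62 [608. 589.]
top [149. 186.] [91. 92.] 6611.0 z14 [580. 392.] z7 [581. 394.] z62 [571. 375.]
[array([659., 478.]), array([662., 319.]), array([505., 311.]), array([502., 466.])]
top [324. 148.] [21. 22.] 387.0 z14 [651.  99.] z7 [653.  99.] z62 [638.  97.]
top [506.  41.] [147.  44.] 5921.0 z14 [ 845. -209.] z7 [ 848. -211.] z62 [ 822. -194.]
[array([818., -81.]), array([897., -88.]), array([ 877., -339.]), array([ 798., -331.])]
top [316.  46.] [ 92. 102.] 7663.0 z14 [831. 117.] z7 [834. 117.] z62 [808. 115.]
[array([916., 209.]), array([919.,  30.]), array([752.,  27.]), array([749., 203.])]
side [371. 266.] [15. 20.] 255.5 z14 [449.  53.] z7 [452.  41.] z62 [428. 133.]
side [273. 261.] [44. 19.] 571.5 z14 [623. 111.] z7 [628. 100.] z62 [582. 185.]
side [314. 248.] [13. 18.] 198.5 z14 [574.  30.] z7 [579.  18.] z62 [539. 112.]
side [400. 219.] [ 4. 25.] 69.0 z14 [ 452. -179.] z7 [ 455. -195.] z62 [430. -73.]
side [360. 210.] [78. 23.] 1342.0 z14 [ 551. -187.] z7 [ 556. -203.] z62 [519. -81.]
(484, 154) [ 644.2 -168.7   18. ]
(551, 167) [ 624.2 -279.1   18. ]
(531, 278) [ 439.6 -242.5   18. ]
(461, 263) [ 461.4 -129.7   18. ]
in (483, 158) [ 642.  -171.6    0. ]
in (546, 170) [ 623.2 -277.4    0. ]
in (528, 274) [ 446.9 -243.9    0. ]
in (462, 262) [ 464.3 -135.3    0. ]
[386.3131035  309.05856341  55.        ] [569.24366832 372.0512674   66.        ]
```

{"method": "send_rows", "body": {
  "moves": [
    [-34,-19,0,0],
    [-34,-19,0,0],
    [-34,-19,0,0],
    [-34,-19,0,0],
    [-34,-19,0,0],
    [-34,-19,0,0],
    [-34,-19,0,0],
    [-34,-19,0,0]
  ],
  "gripper": 26
}}

```text
t: 1.1
tcp_pos: [362.6, 285.6, 256.1]
tcp_rot: [-3.141, -0.0, 2.871]
contact_force: [0.3, 0.1, -0.0]
grip_width: 26.1
grip_force: 0.0
```

{"method": "send_rows", "body": {
  "moves": [
    [-34,-19,0,0],
    [-34,-19,0,0],
    [-34,-19,0,0],
    [-34,-19,0,0],
    [-34,-19,0,0],
    [-34,-19,0,0],
    [-34,-19,0,0],
    [-34,-19,0,0]
  ]
}}

```text
t: 2.1
tcp_pos: [584.0, 66.5, 255.9]
tcp_rot: [-3.141, -0.001, 2.871]
contact_force: [0.2, 0.3, 0.6]
grip_width: 25.7
grip_force: 0.0
```

{"method": "send_rows", "body": {
  "moves": [
    [0,0,20,9.6],
    [0,0,20,9.6],
    [0,0,20,9.6],
    [0,0,20,9.6],
    [0,0,20,9.6],
    [0,0,20,9.6],
    [0,0,20,9.6],
    [0,0,20,9.6]
  ]
}}

```text
t: 3.1
tcp_pos: [583.1, 67.5, 95.3]
tcp_rot: [-3.141, -0.0, 1.525]
contact_force: [-0.4, -0.4, -0.8]
grip_width: 26.3
grip_force: 0.0
```

```bash
cat > s.py <<'E'
import sys,numpy as np,cv2
from station import telemetry,viewer
from scipy.spatial.transform import Rotation as Ro
s=telemetry.read_state();r=np.array(s['tcp_rot']);p=np.array(s['tcp_pos'])
print('t',s['t'],'p',p.round(1),'yaw',np.degrees(r[2]).round(1),'F',np.round(s['contact_force'],1),'w',round(s['grip_width'],1),'q',np.round(s['q'],2))
R=Ro.from_euler('xyz',r).as_matrix()
a=sys.argv[1:]
if len(a)>=3:
    print('tool delta',(R.T@(np.array(a[:3],float)-p)).round(1))
E
python3 s.py 578 67 60
python3 -c "
from station import viewer;import cv2,numpy as np
a=[viewer.read_camera(n)['frame'][:,:,::-1] for n in('top','side')]
cv2.imwrite('pics/m1.png',np.hstack([a[0][60:360,200:580],a[1][120:420,150:530]]))"
```

```text
t 3.1 p [583.1  67.5  95.3] yaw 87.4 F [-0.4 -0.4 -0.8] w 26.3 q [-0.08  0.61  1.49  0.    1.04 -0.04]
tool delta [-0.7 -5.  35.3]
```

View picture.

View pics/m1.png

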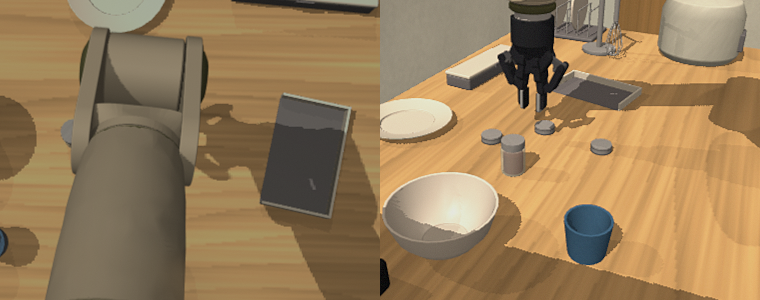

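{"method": "send_rows", "body": {
  "moves": [
    [0,-5,7,0],
    [0,0,7,0],
    [0,0,7,0],
    [0,0,7,0],
    [0,0,7,0],
    [0,0,7,0],
    [0,0,7,0],
    [0,0,0,0]
  ]
}}

```text
t: 4.2
tcp_pos: [578.0, 67.6, 46.7]
tcp_rot: [-3.141, -0.0, 1.53]
contact_force: [-0.9, -0.6, -0.1]
grip_width: 26.0
grip_force: 0.0
```

```bash
python3 s.py 578 67 40
```

```text
t 4.2 p [578.   67.6  46.7] yaw 87.7 F [-0.9 -0.6 -0.1] w 26.0 q [-0.08  0.67  1.53  0.    0.94 -0.04]
tool delta [-0.6 -0.   6.7]
```

The left crop shows the arm hiding the lids from the top. The right crop shows both fingertips at about (522–542,105), just behind lid_b at (544,127). Next I feel for the ledge gently to get the tip height.

{"method": "send_rows", "body": {
  "moves": [
    [0,0,2,0],
    [0,0,2,0],
    [0,0,2,0],
    [0,0,2,0],
    [0,0,2,0],
    [0,0,2,0],
    [0,0,1,0],
    [0,0,0,0]
  ]
}}

```text
t: 5.2
tcp_pos: [578.3, 67.6, 34.2]
tcp_rot: [-3.141, -0.0, 1.53]
contact_force: [0.2, 0.5, 0.5]
grip_width: 26.2
grip_force: 0.0
```

```bash
python3 -c "
from station import viewer;import cv2
a=viewer.read_camera('side')['frame'][:,:,::-1]
cv2.imwrite('pics/m2.png',cv2.resize(a[170:320,220:420],(800,600),interpolation=cv2.INTER_CUBIC))"
```

```text
(no output)
```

View pics/m2.png

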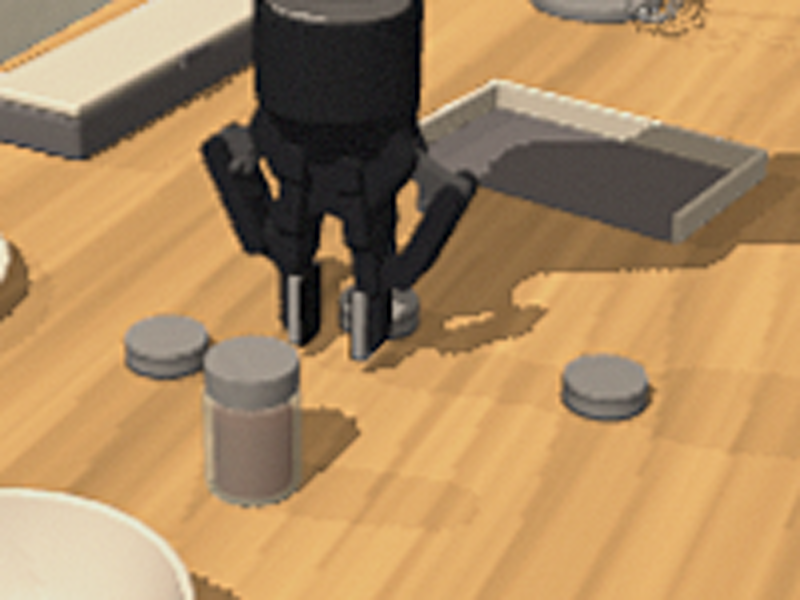

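Both fingertips hover just above the ledge, with their lower ends at crop (300,345) and (362,355). Lid_b is directly ahead.

```bash
python3 -c "
import pickle;from h import *
c=pickle.load(open('side.pkl','rb'))
for p in[(352,358),(370,356),(292,345),(312,340)]:print(p,[ray(c,220+p[0]/4,170+p[1]/4,z).round()[:2] for z in(0,5,10,15)])"
```

```text
(352, 358) [array([575.,  56.]), array([571.,  64.]), array([568.,  72.]), array([564.,  80.])]
(370, 356) [array([568.,  50.]), array([564.,  58.]), array([561.,  67.]), array([557.,  75.])]
(292, 345) [array([607.,  57.]), array([603.,  65.]), array([599.,  73.]), array([595.,  81.])]
(312, 340) [array([600.,  48.]), array([596.,  56.]), array([593.,  64.]), array([589.,  72.])]
```

{"method": "send_rows", "body": {
  "moves": [
    [0,0,2,0],
    [0,0,2,0],
    [0,0,2,0],
    [-4,0,0,0],
    [-4,0,0,0],
    [-4,0,0,0],
    [-4,0,0,0],
    [-5,0,0,0]
  ]
}}

```text
t: 6.25
tcp_pos: [577.4, 46.3, 28.3]
tcp_rot: [-3.142, 0.0, 1.53]
contact_force: [0.1, -0.8, 0.4]
grip_width: 25.9
grip_force: 0.1
```

{"method": "send_rows", "body": {
  "moves": [
    [-6,0,0,0],
    [-8,0,0,0],
    [-8,0,0,0],
    [-9,0,0,0],
    [-9,0,0,0],
    [-9,0,0,0],
    [-9,0,0,0],
    [-8,0,0,0]
  ]
}}

```text
t: 7.25
tcp_pos: [574.8, -19.9, 28.3]
tcp_rot: [-3.142, 0.0, 1.53]
contact_force: [0.3, 0.4, 0.7]
grip_width: 26.1
grip_force: 0.1
```

```bash
python3 s.py 566.6 -213 28; python3 -c "
from station import viewer;import cv2
a=viewer.read_camera('side')['frame'][:,:,::-1]
cv2.imwrite('pics/m3.png',cv2.resize(a[170:320,220:420],(800,600),interpolation=cv2.INTER_CUBIC))"
```

```text
t 7.25 p [574.8 -19.9  28.3] yaw 87.7 F [0.3 0.4 0.7] w 26.1 q [-0.24  0.69  1.56 -0.    0.89 -0.2 ]
tool delta [-193.2   -0.3    0.3]
```

View pics/m3.png

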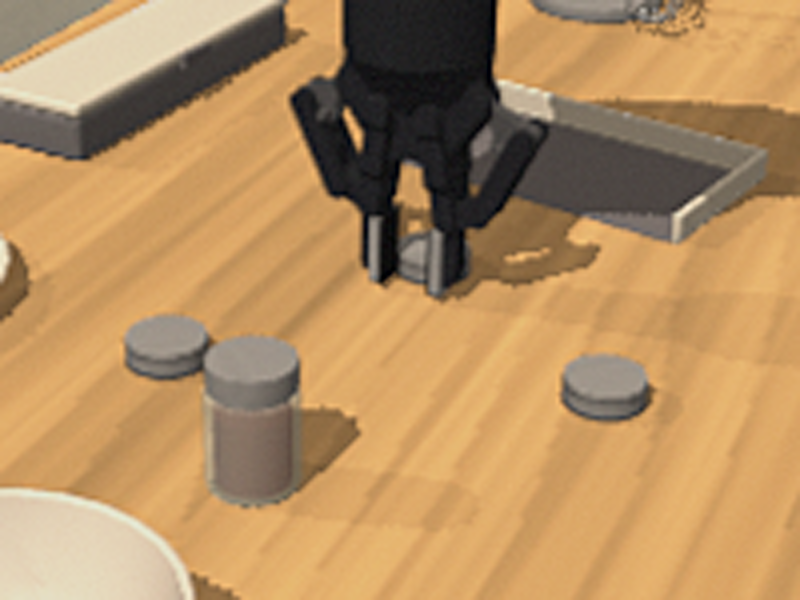

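Lid_b sits centred in the two-finger cradle at crop (430,258) and is sliding flat toward the tray, so I continue the push.

{"method": "send_rows", "body": {
  "moves": [
    [-9,0,0,0],
    [-12,0,0,0],
    [-12,0,0,0],
    [-12,0,0,0],
    [-12,0,0,0],
    [-12,0,0,0],
    [-12,0,0,0],
    [-12,0,0,0]
  ]
}}

```text
t: 8.3
tcp_pos: [571.0, -113.0, 28.3]
tcp_rot: [-3.142, 0.0, 1.53]
contact_force: [0.0, 0.6, -0.8]
grip_width: 26.0
grip_force: 0.1
```

{"method": "send_rows", "body": {
  "moves": [
    [-12,0,0,0],
    [-12,0,0,0],
    [-12,0,0,0],
    [-12,0,0,0],
    [-12,0,0,0],
    [-12,0,0,0],
    [-10,0,0,0],
    [-8,0,0,0]
  ]
}}

```text
t: 9.3
tcp_pos: [567.4, -202.8, 28.3]
tcp_rot: [3.142, -0.0, 1.53]
contact_force: [-0.4, 0.3, -0.3]
grip_width: 25.8
grip_force: 0.1
```

{"method": "send_rows", "body": {
  "moves": [
    [-3,0,0,0],
    [0,0,0,0],
    [20,0,0,0],
    [0,0,-15,0],
    [0,0,-20,0],
    [0,0,-20,0],
    [0,0,-15,0],
    [0,0,0,0]
  ]
}}

```text
t: 10.3
tcp_pos: [568.6, -185.2, 99.7]
tcp_rot: [3.139, 0.001, 1.531]
contact_force: [0.1, 0.3, -0.2]
grip_width: 26.3
grip_force: 0.0
```

```bash
python3 s.py 436 90 60
```

```text
t 10.3 p [ 568.6 -185.2   99.7] yaw 87.7 F [ 0.1  0.3 -0.2] w 26.3 q [-0.51  0.63  1.45 -0.    1.06 -0.47]
tool delta [ 269.7 -143.6   39.1]
```

{"method": "send_rows", "body": {
  "moves": [
    [34,-18,0,0],
    [34,-18,0,0],
    [34,-18,0,0],
    [34,-18,0,0],
    [34,-18,0,0],
    [34,-18,0,0],
    [34,-18,0,0],
    [34,-18,0,0]
  ]
}}

```text
t: 11.3
tcp_pos: [434.2, 93.5, 97.8]
tcp_rot: [-3.141, -0.0, 1.53]
contact_force: [1.3, 0.1, 0.1]
grip_width: 26.1
grip_force: 0.0
```

{"method": "send_rows", "body": {
  "moves": [
    [0,0,12,-9],
    [0,0,12,-8.7],
    [0,0,12,0],
    [0,0,12,0],
    [0,0,12,0],
    [0,0,5,0],
    [0,0,0,0],
    [0,0,0,0]
  ]
}}

```text
t: 12.3
tcp_pos: [435.4, 92.4, 33.6]
tcp_rot: [3.141, 0.0, 1.839]
contact_force: [0.8, -0.1, -0.3]
grip_width: 25.9
grip_force: 0.0
```

```bash
python3 s.py 437.2 92.3 28; python3 - <<'E'
from station import viewer;from h import *
for n in('top','side'):
    c=viewer.read_camera(n)
    for k in blobs(c,40,1500):
        u,v=cv2.minAreaRect(k)[0]; print(n,round(u),round(v),cv2.contourArea(k),ray(c,u,v,12).round()[:2])
    cv2.imwrite(f'pics/{n}4.png',c['frame'][:,:,::-1])
a=cv2.imread('pics/top4.png')[60:360,200:580];b=cv2.imread('pics/side4.png')[120:420,150:530];cv2.imwrite('pics/m4.png',np.hstack([a,b]))
E
```

```text
t 12.3 p [435.4  92.4  33.6] yaw 105.4 F [ 0.8 -0.1 -0.3] w 25.9 q [-0.06  0.48  1.96 -0.    0.71 -0.32]
tool delta [-0.6  1.7  5.6]
top 279 470 1408.0 [128. 157.]
top 246 446 136.5 [163. 210.]
top 253 428 41.5 [191. 201.]
top 235 436 439.0 [177. 228.]
top 3 308 66.5 [369. 622.]
top 190 302 420.5 [387. 313.]
top 273 304 173.5 [387. 175.]
top 364 237 58.0 [501.  28.]
top 321 236 293.0 [500. 100.]
top 278 230 58.0 [509. 171.]
top 275 194 521.0 [571. 179.]
top 20 160 273.0 [620. 616.]
top 324 148 390.5 [652.  99.]
side 48 450 945.0 [650. 570.]
side 214 364 1198.5 [564. 386.]
side 161 338 213.5 [663. 373.]
side 229 334 321.5 [580. 324.]
side 37 282 47.0 [951. 341.]
side 382 274 48.0 [425.  65.]
side 370 270 238.5 [448.  61.]
side 273 261 570.5 [625. 108.]
side 406 233 65.0 [ 423. -118.]
side 345 230 67.0 [546. -74.]
side 159 205 280.5 [992. -14.]
side 339 204 502.5 [ 610. -206.]
side 379 190 211.5 [ 548. -335.]
side 630 214 707.5 [ -40. -449.]
side 255 193 584.0 [ 827. -177.]
side 203 183 432.0 [ 983. -178.]
side 224 158 329.0 [1061. -394.]
side 481 171 530.5 [ 320. -624.]
side 432 148 91.5 [ 500. -801.]
side 476 112 105.0 [  430. -1510.]
side 455 109 76.5 [  528. -1525.]
side 352 108 204.0 [  965. -1304.]
side 376 88 88.5 [ 1034. -1916.]
side 344 85 70.5 [ 1227. -1913.]
side 352 72 49.0 [ 1382. -2490.]
side 303 46 70.5 [ 2493. -4076.]
side 414 49 113.5 [ 1408. -4561.]
side 386 45 45.0 [ 1813. -4876.]
side 369 43 136.0 [ 2051. -5012.]
side 350 39 61.5 [ 2474. -5526.]
side 637 42 980.5 [-1190. -8049.]
side 511 46 1494.5 [  487. -5762.]
```

View pics/m4.png

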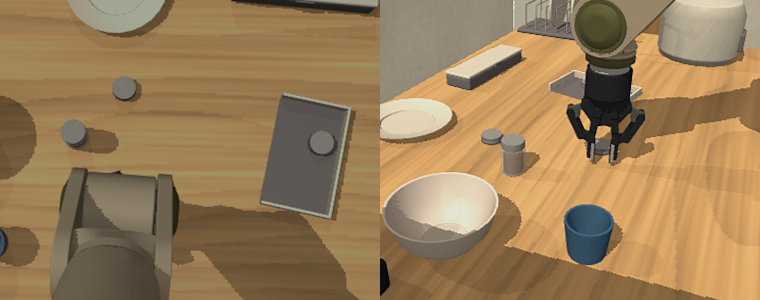

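Lid_b lies inside the tray at full-frame pixel (522,203), about (563,-233) mm, as planned. The jar has not moved, and the fingers straddle the line behind lid_a, so I push lid_a next.

{"method": "send_rows", "body": {
  "moves": [
    [0,2,3,0],
    [0,0,2,0],
    [-5,0,0,0],
    [-5,0,0,0],
    [-5,0,0,0],
    [-5,0,0,0],
    [-5,0,0,0],
    [-7,0,0,0]
  ]
}}

```text
t: 13.4
tcp_pos: [445.7, 61.8, 28.3]
tcp_rot: [3.142, 0.0, 1.839]
contact_force: [0.1, 0.2, -0.2]
grip_width: 26.2
grip_force: 0.1
```

{"method": "send_rows", "body": {
  "moves": [
    [-9,0,0,0],
    [-11,0,0,0],
    [-12,0,0,0],
    [-12,0,0,0],
    [-12,0,0,0],
    [-12,0,0,0],
    [-12,0,0,0],
    [-12,0,0,0]
  ]
}}

```text
t: 14.4
tcp_pos: [470.2, -27.4, 28.3]
tcp_rot: [-3.142, -0.0, 1.839]
contact_force: [1.0, 1.1, -0.1]
grip_width: 25.6
grip_force: 0.1
```

```bash
python3 s.py 510.3 -173 28
```

```text
t 14.4 p [470.2 -27.4  28.3] yaw 105.4 F [ 1.   1.1 -0.1] w 25.6 q [-0.31  0.53  1.89 -0.    0.73 -0.58]
tool delta [-151.1    0.     0.3]
```

{"method": "send_rows", "body": {
  "moves": [
    [-12,0,0,0],
    [-12,0,0,0],
    [-12,0,0,0],
    [-12,0,0,0],
    [-12,0,0,0],
    [-12,0,0,0],
    [-12,0,0,0],
    [-12,0,0,0]
  ]
}}

```text
t: 15.4
tcp_pos: [495.7, -119.9, 28.3]
tcp_rot: [-3.142, -0.0, 1.839]
contact_force: [0.1, -0.0, -0.1]
grip_width: 26.1
grip_force: 0.1
```

{"method": "send_rows", "body": {
  "moves": [
    [-12,0,0,0],
    [-12,0,0,0],
    [-10,0,0,0],
    [-8,0,0,0],
    [-6,0,0,0],
    [-4,0,0,0],
    [-2,0,0,0],
    [0,0,0,0]
  ]
}}

```text
t: 16.4
tcp_pos: [509.8, -171.2, 28.3]
tcp_rot: [-3.142, -0.0, 1.839]
contact_force: [-0.8, -0.4, 0.1]
grip_width: 26.2
grip_force: 0.0
```

{"method": "send_rows", "body": {
  "moves": [
    [10,0,0,0],
    [10,0,0,0],
    [0,0,-15,0],
    [0,0,-20,0],
    [0,0,-20,0],
    [0,0,-15,0],
    [0,0,0,0],
    [0,0,0,0]
  ]
}}

```text
t: 17.4
tcp_pos: [504.2, -151.8, 97.9]
tcp_rot: [-3.141, -0.001, 1.839]
contact_force: [-0.2, 0.2, -0.9]
grip_width: 26.2
grip_force: 0.0
```

```bash
python3 s.py 660.5 147.3 98
```

```text
t 17.4 p [ 504.2 -151.8   97.9] yaw 105.4 F [-0.2  0.2 -0.9] w 26.2 q [-0.52  0.5   1.68 -0.    0.96 -0.78]
tool delta [ 2.469e+02  2.300e+02 -1.000e-01]
```

{"method": "send_rows", "body": {
  "moves": [
    [31,29,0,0],
    [31,29,0,0],
    [31,29,0,0],
    [31,29,0,0],
    [31,29,0,0],
    [31,29,0,0],
    [31,29,0,0],
    [31,28,0,0]
  ]
}}

```text
t: 18.4
tcp_pos: [661.6, 149.7, 97.1]
tcp_rot: [-3.14, -0.0, 1.839]
contact_force: [1.3, -1.2, 1.0]
grip_width: 26.4
grip_force: 0.0
```

{"method": "send_rows", "body": {
  "moves": [
    [0,0,12,8.5],
    [0,0,12,8.5],
    [0,0,12,8.4],
    [0,0,12,0],
    [0,0,10,0],
    [0,0,5,0],
    [0,0,0,0],
    [0,0,0,0]
  ]
}}

```text
t: 19.4
tcp_pos: [661.7, 148.5, 35.8]
tcp_rot: [3.141, -0.0, 1.396]
contact_force: [-0.6, 0.3, 0.1]
grip_width: 25.8
grip_force: 0.0
```

```bash
python3 s.py 660.4 146.3 28;  python3 - <<'E'
from station import viewer;from h import *
for n in('top','side'):
    c=viewer.read_camera(n)
    cv2.imwrite(f'pics/{n}5.png',c['frame'][:,:,::-1])
a=cv2.imread('pics/top5.png')[60:360,200:580];b=cv2.imread('pics/side5.png')[120:420,150:530];cv2.imwrite('pics/m5.png',np.hstack([a,b]))
E
```

```text
t 19.4 p [661.7 148.5  35.8] yaw 80.0 F [-0.6  0.3  0.1] w 25.8 q [ 0.05  0.87  1.19 -0.    1.09  0.22]
tool delta [-2.4 -0.9  7.8]
```

View pics/m5.png

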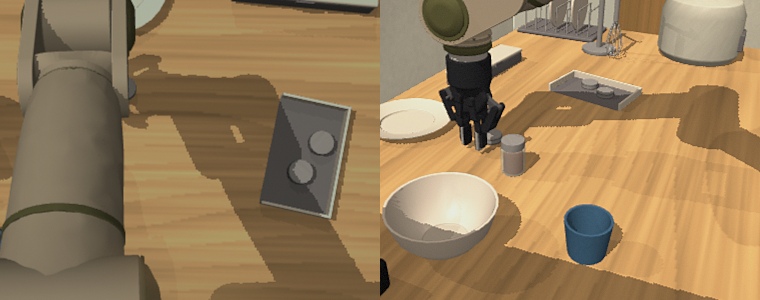

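Lids a and b are both in the tray, at top-crop (301,171) and (321,143). The jar is unmoved, and the fingers are behind lid_c and clear of the jar. I push lid_c now.

{"method": "send_rows", "body": {
  "moves": [
    [0,-1,3,0],
    [0,0,3,0],
    [0,0,1.5,0],
    [-5,0,0,0],
    [-5,0,0,0],
    [-5,0,0,0],
    [-5,0,0,0],
    [-6,0,0,0]
  ]
}}

```text
t: 20.5
tcp_pos: [655.9, 122.7, 27.8]
tcp_rot: [3.142, -0.0, 1.396]
contact_force: [0.8, 0.7, -0.8]
grip_width: 25.8
grip_force: 0.1
```

{"method": "send_rows", "body": {
  "moves": [
    [-8,0,0,0],
    [-10,0,0,0],
    [-12,0,0,0],
    [-12,0,0,0],
    [-12,0,0,0],
    [-12,0,0,0],
    [-12,0,0,0],
    [-12,0,0,0]
  ]
}}

```text
t: 21.5
tcp_pos: [640.1, 33.6, 27.8]
tcp_rot: [-3.142, 0.0, 1.396]
contact_force: [0.2, 0.4, -0.4]
grip_width: 25.7
grip_force: 0.1
```

{"method": "send_rows", "body": {
  "moves": [
    [-12,0,0,0],
    [-12,0,0,0],
    [-12,0,0,0],
    [-12,0,0,0],
    [-12,0,0,0],
    [-12,0,0,0],
    [-12,0,0,0],
    [-12,0,0,0]
  ]
}}

```text
t: 22.5
tcp_pos: [623.4, -60.9, 27.8]
tcp_rot: [-3.142, 0.0, 1.396]
contact_force: [-0.5, 0.5, 0.6]
grip_width: 26.0
grip_force: 0.1
```

```bash
python3 s.py 605.2 -166.2 28
```

```text
t 22.5 p [623.4 -60.9  27.8] yaw 80.0 F [-0.5  0.5  0.6] w 26.0 q [-0.28  0.78  1.39 -0.    0.97 -0.11]
tool delta [-106.8    0.4   -0.2]
```

{"method": "send_rows", "body": {
  "moves": [
    [-12,0,0,0],
    [-12,0,0,0],
    [-12,0,0,0],
    [-12,0,0,0],
    [-12,0,0,0],
    [-10,0,0,0],
    [-10,0,0,0],
    [-8,0,0,0]
  ]
}}

```text
t: 23.5
tcp_pos: [608.2, -147.4, 27.8]
tcp_rot: [3.142, 0.0, 1.396]
contact_force: [-1.1, 0.6, 0.5]
grip_width: 25.9
grip_force: 0.1
```

{"method": "send_rows", "body": {
  "moves": [
    [-7,0,0,0],
    [-6,0,0,0],
    [-4,0,0,0],
    [-2,0,0,0],
    [0,0,0,0],
    [10,0,0,0],
    [10,0,0,0],
    [0,0,-15,0]
  ]
}}

```text
t: 24.5
tcp_pos: [608.0, -144.4, 42.4]
tcp_rot: [-3.139, -0.001, 1.398]
contact_force: [0.4, -0.4, 0.7]
grip_width: 26.1
grip_force: 0.0
```

{"method": "send_rows", "body": {
  "moves": [
    [0,0,-30,0],
    [0,0,-40,0],
    [30,-35,-30,0],
    [30,-35,0,0],
    [30,-35,0,0],
    [30,-35,0,0],
    [30,-35,0,0],
    [30,-35,0,0]
  ]
}}

```text
t: 25.5
tcp_pos: [432.2, 69.0, 143.9]
tcp_rot: [3.14, -0.0, 1.396]
contact_force: [0.4, 0.1, 0.1]
grip_width: 25.8
grip_force: 0.0
```

```bash
python3 - <<'E'
from station import viewer;from h import *
for n in('top','side'):
    c=viewer.read_camera(n)
    cv2.imwrite(f'pics/{n}6.png',c['frame'][:,:,::-1])
a=cv2.imread('pics/top6.png')[60:360,200:580];b=cv2.imread('pics/side6.png')[120:420,150:530];cv2.imwrite('pics/m6.png',np.hstack([a,b]))
E
```

```text
(no output)
```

View pics/m6.png

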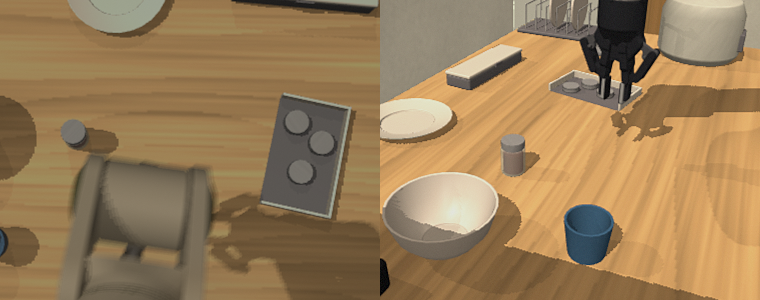

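All three lids lie flat inside the tray, at top-crop (297,122), (321,143) and (301,171), each clear of the open edge. The jar, bowl and cup are unmoved, and the arm is clear.

{"method": "send_rows", "body": {
  "moves": [
    [0,0,-5,0],
    [0,0,0,0],
    [0,0,0,0],
    [0,0,0,0],
    [0,0,0,0],
    [0,0,0,0],
    [0,0,0,0],
    [0,0,0,0]
  ]
}}

```text
t: 26.6
tcp_pos: [433.0, 68.0, 147.8]
tcp_rot: [-3.142, -0.0, 1.396]
contact_force: [1.1, -0.0, 0.9]
grip_width: 25.9
grip_force: 0.0
```

```bash
python3 -c "
from station import finish_job;print(finish_job())"
```

```text
the job is handed in; nothing more can be done
None
```

All three lids were swept flat into the tray with the fingertips in about 27 s; the final pictures show the jar, bowl and cup unmoved, and the job is handed in (no verdict was returned).

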